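# Weigh a loose ball and present the dish to the mailing box

### The job

On the parcel scale's console press the green key, then the yellow key, then the blue key, one at a time, each fully down and let back up. Then lift the dish with the loose ball by its handle to about 6 cm clear of the scale and only then, staying above the scale, turn it a quarter turn so that its orange pouring lip points at the middle of the open mailing box, keeping the dish level and the ball in its middle throughout. Finish while still holding the dish there, level and at rest, and leave the mug, stapler, pen cup and note block alone.

Things in the scene. Friction and masses are not known exactly. Their poses are not given: they have to be found in the camera images.
- key_green (a joint): green round key on the console, a spring button; value is how far it is pressed in m, 0 (up) to 0.006 (fully down); it needs about 1.5 N to start and 5 N to be fully down, and springs back when let go
- key_yellow (a joint): yellow round key, works like the green one (0 to 0.006 m)
- key_blue (a joint): blue round key, works like the green one (0 to 0.006 m)
- key_green_top (a point): centre of the top face of the green key (28 mm in diameter, standing 10 mm proud of its 44 mm grey round housing when up); it is pressed straight down; the top is 48 mm above the desk. The three keys stand in one row 55 mm apart on the robot's side of the console, and their places in the row vary
- key_yellow_top (a point): centre of the top face of the yellow key, same size and height
- key_blue_top (a point): centre of the top face of the blue key, same size and height
- console: fixed white console of the scale, 130 mm (x) by 190 mm (y) by 26 mm high, with a blank dark display 31 mm high along its far (+x) edge and the row of keys along its y axis at x = -28 mm; origin: centre of its underside on the desk
- scale: fixed grey parcel scale with a square steel platform 170 by 170 mm; body 190 mm (x) by 180 mm (y), platform top 45 mm above the desk; origin: centre of its underside on the desk
- dish: loose round aluminium weighing dish standing on the scale platform, 160 to 260 g, 129 mm across the rim, rim 24 mm high, floor sloping up from the middle at 10 degrees; x axis points to its orange pouring lip (at the start roughly along the scale's +x), z axis up; origin: centre of its underside
- dish_grip (a point): centre of the dish's black straight handle bar, which runs over the dish through its axis, along the dish's y (at right angles to the lip's direction): 12 mm thick in dish x, 16 mm high, 138 mm long, centre 85 mm above the dish's underside and 80 mm above its floor; carried at each end by a flat upright at y = +-66 mm. Same axes as the dish
- dish_middle (a point): middle of the dish's inner floor, 5 mm above its underside; around it a flat spot of 8 mm radius; same axes as the dish
- dish_lip (a point): outer end of the orange pouring lip, 83 mm from the dish's axis in its +x direction, 24 mm above its underside, 34 mm wide
- ball_center (a point): centre of the loose red ball, 26 mm in diameter, 20 to 42 g, which rolls freely in the dish; its orientation means nothing
- mailbox: fixed open cardboard mailing box, 150 mm by 120 mm, 60 mm high, beside the scale on the scale's +y side, about 230 mm from the scale's centre; origin: centre of its underside on the desk
- mailbox_mouth (a point): centre of the mailing box's open top, 60 mm above the desk
- mug: bystander: blue mug, 76 mm across with a handle, 85 mm high; origin: centre of its underside
- stapler: bystander: red and black stapler lying flat, 130 by 34 mm, about 50 mm high; origin: centre of its underside
- pen_cup: bystander: grey cup with pens, 72 mm across, 140 mm high with the pens; origin: centre of its underside
- notes: bystander: yellow note block 76 by 76 by 20 mm, near the robot's base; origin: centre of its underside
There are look-alikes about, which are no part of the job. What is shaped like the dish but purple or turquoise is not meant.

How it is judged:
By the outcome, as a careful person would: the job done as asked, in the order asked, and still so for the second after the job is handed in, while the arm keeps its last pose, push and grip.
It also fails if it takes over 58 s, if anything falls off the work surface, if the arm or the gripper's body presses on something with over 40 N, if the wrist force passes 120 N, or if a joint passes its speed limit or range.

### The arm

A 6-joint arm with a two-finger parallel gripper is mounted at the origin on the work surface. World frame = base frame: x ahead of the robot, y to its left, z up, the work surface at z = 0. Lengths are in m, angles in rad, forces in N, time in s.
With the tool pointing down it reaches from about 0.35 to 1 m from the base axis. Payload 7.1 kg.
Tool frame: the origin (TCP) lies midway between the tips of the shut fingers; the grasp point (between the pads) lies 19 mm behind it (pinch_z is the distance from the TCP to the grasp point, in m); z points along the fingers, y is the direction in which the jaws open and shut (so a half turn about z gives the same grasp; the last joint's range is limited). The gripper opens to 85 mm and grips with 20 to 120 N. Pads are 22 mm wide; open, the fingers measure 114 mm over their backs; the gripper's body (76 mm by 85 mm) begins 54 mm behind the grasp point. The pads swing forward as they close: fully open they stand 13 mm farther back than shut.
Start: joints at [1.224, 0.423, 1.63, -0, 1.089, -0.019], TCP at [0.201, 0.592, 0.231] pointing down, gripper open.
Joint ranges: [-3, 3], [-0.9, 2.11], [0.09, 2.58], [-1.31, 4.45], [0.11, 2.69], [-2.54, 2.54]. Speed limits (rad/s): [2.39, 2.39, 3.01, 3.14, 3.14, 3.14].

### API

Orientations are given as [roll, pitch, yaw] about the fixed x, y, z axes, in that order (R = Rz(yaw) Ry(pitch) Rx(roll)).
In Python, from cell import get_obs, grab_frame, calibration, job_done, pinch_z gives the robot as it stands. The module is installed in compiled form; this text tells all that it offers.
- The arm moves only by the tool jog_arm, never from a script. Its argument "deltas" is a list of rows, each a list of 7 numbers: the shift along the tool's x, y, z in cm, then the turn, a rotation vector about the tool's x, y, z in rad, then the closure, from 0 (fully open) to 1 (shut). A call has 1 to 10 rows; each row shifts and turns the commanded pose from where the row before left it, along the tool's axes as they then stand; what a row does not reach is not made up. A row lasts 1/8 s, in which the tool goes at most 62.5 mm and 10.7 degrees, less where a joint would pass 70% of its speed; a pose out of reach is approached as far as the arm can. A call with a gripper value outside its range is refused whole. The fingers move at their own pace and stop on an object; the grip force is fixed at half the most. Time passes only in rows, so rows that do not move let the fingers close. It gives the time, the measured TCP pose, the force and the opening at its end, in the units of the state.
- get_obs(): the state, without advancing time (a new reading comes with each control period).
- grab_frame(name): name is "scene" or "top" or "wrist"; returns the picture (384x512x3 uint8, blue, green, red); there is no depth.
- calibration(name): a dict with "fx", "fy", "cx", "cy" (pixels), "rvec" (rotation vector, rad) and "tvec" (3), from world to camera coordinates, as OpenCV has them. Camera axes: x right, y down, z forward; pixel columns grow to the right and rows downward; lengths in m; the calibration is good to about 2 mm. A picture is of the moment at which its call begins: read the wrist's pose just before it. calibration takes no time and is no camera call; for the wrist camera it gives the pose at the moment of the call.
- job_done(): hands the job in, once; it reports no verdict.
The state is a dict: "time": time; "qpos": joint angles; "joint_vel": joint speeds; "joint_torque": joint torques, N m; "position": TCP position; "eef_rot": TCP orientation; "force": force on the tool from outside, world axes, zero at the start; "wrist_torque": the same for the moment, N m; "gripper_width": finger opening in m.
Only numpy, scipy, OpenCV 4.12 (cv2) and the standard library are available. Lean on these libraries where they do the work, as an engineer would, in place of code of your own. Each camera call takes 0.05 s, during which the arm holds its last target.

## Working session

There is one attempt and no reset: what is moved stays moved. The work goes in short steps, Python scripts to look and compute and a tool call to move; the robot and the scene stay as the last step left them, time stands still between calls to the robot, and variables do not carry over. Pictures are saved under pics/ and viewed, and the job is handed in when it is done.

Besides the shell and the picture viewer there is one more tool, called after "Call:" in YAML: its name, and indented under it one key for each argument. jog_arm: Moves the arm, as the interface text tells. Its arguments: {"type":"object","properties":{"deltas":{"type":"array"}},"required":["deltas"]}

```bash
mkdir -p pics
python3 - <<'E'
from cell import *
import cv2,numpy as np
o=get_obs();print(o)
for n in("scene","top","wrist"):
    c=calibration(n);print(n,c)
    cv2.imwrite(f"pics/{n}0.png",grab_frame(n))
print(pinch_z if not callable(pinch_z) else pinch_z())
E
```

```text
{'time': 0.0, 'qpos': array([ 1.22398275e+00,  4.23858277e-01,  1.63069747e+00, -1.66665350e-05,
        1.08860087e+00, -1.90025923e-02]), 'joint_vel': array([ 0.00050244, -0.00017865, -0.00195223, -0.00233661,  0.000379  ,
       -0.00050779]), 'joint_torque': array([-1.32749417e-03, -5.57386029e+01, -2.81732458e+01, -2.43989753e-04,
        7.49830127e-03, -4.24329244e-05]), 'position': array([0.20102565, 0.59120498, 0.23053187]), 'eef_rot': array([-3.14002869e+00, -1.49661841e-05,  2.81378940e+00]), 'force': array([0.37633199, 0.74489505, 0.33324267]), 'wrist_torque': array([0.02543988, 0.0233178 , 0.03922309]), 'gripper_width': 0.08569300298360111}
scene {'fx': 444.99039952576686, 'fy': 444.99039952576686, 'cx': 264.93235662416834, 'cy': 189.61969820588175, 'rvec': array([ 2.11707534,  1.10920699, -0.47802316]), 'tvec': array([-0.30110072, -0.21006242,  1.81997592])}
top {'fx': 416.06475449616056, 'fy': 416.06475449616056, 'cx': 256.5142250045452, 'cy': 189.7514535043889, 'rvec': array([ 2.17336392, -2.18155761,  0.07232345]), 'tvec': array([0.00995278, 0.5302423 , 1.18420163])}
wrist {'fx': 287.7799960034445, 'fy': 287.7799960034445, 'cx': 258.55886234358474, 'cy': 195.0762651203534, 'rvec': array([-2.36443264, -1.69451319, -0.23033264]), 'tvec': array([-0.62348187, -0.03507858,  0.37938342])}
0.0187
```

View pics/scene0.png

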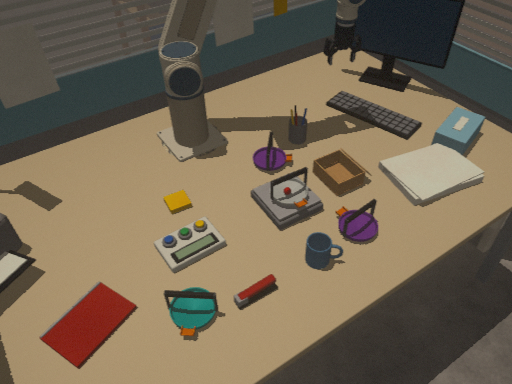

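View pics/top0.png

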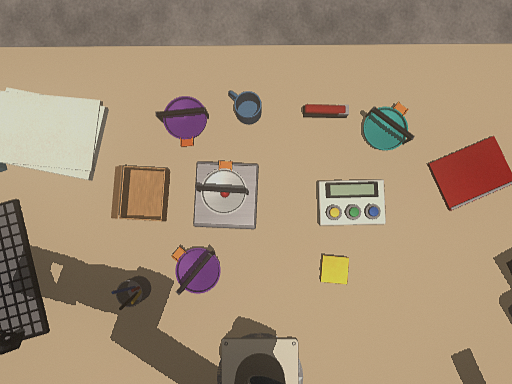

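View pics/wrist0.png

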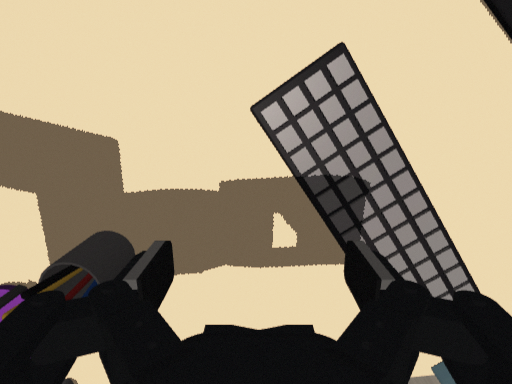

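The scene view has the dish with the silver bowl and red ball at (290,190) on the scale, the mailing box at (340,172) and the console at (190,243).

In the top view:
- **Dish candidates:** silver with ball (225,192), purple (185,118), purple (198,270) and turquoise (385,128). I choose the silver one on the scale.
- **Keys:** yellow (334,213), green (353,213), blue (373,213). The notes at (335,269) could be mistaken for yellow, and the red book is at (470,172).

The wrist view shows only the keyboard and the pen cup.

```bash
cat > h.py <<'E'
import cv2,numpy as np
from cell import *
def cam(n):
    c=calibration(n);R=cv2.Rodrigues(np.array(c["rvec"]))[0];t=np.array(c["tvec"])
    K=np.array([[c["fx"],0,c["cx"]],[0,c["fy"],c["cy"]],[0,0,1]]);return K,R,t
def ray(C,px,z):
    K,R,t=C;d=R.T@np.linalg.inv(K)@np.array([px[0],px[1],1.]);o=-R.T@t
    return o+d*(z-o[2])/d[2]
def proj(C,p):
    K,R,t=C;q=K@(R@np.array(p)+t);return q[:2]/q[2]
def blobs(im,lo,hi,roi=None,amin=15):
    h=cv2.cvtColor(im,cv2.COLOR_BGR2HSV);m=cv2.inRange(h,np.array(lo),np.array(hi))
    if roi:
        k=np.zeros_like(m);x0,y0,x1,y1=roi;k[y0:y1,x0:x1]=1;m=m*k
    n,l,s,c=cv2.connectedComponentsWithStats(m)
    return sorted([(int(s[i,4]),c[i].round(2),s[i,:4]) for i in range(1,n) if s[i,4]>=amin],key=lambda a:-a[0])
E
python3 - <<'E'
from h import *
for n,roi,rd in(("top",(318,200,386,226),(190,150,262,232)),("scene",(150,215,225,268),(248,165,325,225))):
    im=cv2.imread(f"pics/{n}0.png");C=cam(n)
    print(n)
    for nm,lo,hi in(("g",(45,80,40),(85,255,255)),("y",(18,120,90),(35,255,255)),("b",(100,80,40),(130,255,255))):
        for a,c,s in blobs(im,lo,hi,roi)[:2]: print(nm,a,c,s,ray(C,c,.048).round(4))
    for nm,lo,hi,z in(("orange",(5,190,150),(18,255,255),.069),("ball",(0,150,80),(4,255,255),.063)):
        for a,c,s in blobs(im,lo,hi,rd)[:2]: print(nm,a,c,s,ray(C,c,z).round(4))
im=cv2.imread("pics/top0.png")
a=cv2.resize(im[145:240,100:270],None,fx=4,fy=4,interpolation=cv2.INTER_CUBIC);cv2.imwrite("pics/crop1.png",a)
im=cv2.imread("pics/scene0.png")
b=cv2.resize(im[150:270,145:385],None,fx=3.2,fy=3.2,interpolation=cv2.INTER_CUBIC);cv2.imwrite("pics/crop2.png",b)
E
```

```text
top
g 69 [353.72 211.74] [349 208  10   9] [ 0.465  -0.2653  0.048 ]
y 70 [334.04 212.06] [330 208   9   9] [ 0.4643 -0.2101  0.048 ]
b 68 [373.25 211.16] [369 207   9   9] [ 0.4665 -0.3201  0.048 ]
ball 31 [224.13 193.97] [221 192   8   5] [0.5156 0.098  0.063 ]
scene
g 54 [184.04 231.09] [180 228   9   8] [ 0.4716 -0.2675  0.048 ]
y 57 [199.18 223.49] [195 220   9   8] [ 0.4707 -0.2131  0.048 ]
b 49 [168.29 238.92] [164 236   9   7] [ 0.4723 -0.3221  0.048 ]
orange 30 [301.1  203.03] [297 201   9   5] [0.6001 0.0962 0.069 ]
ball 27 [286.48 189.93] [284 187   6   7] [0.5183 0.0976 0.063 ]
```

View pics/crop1.png

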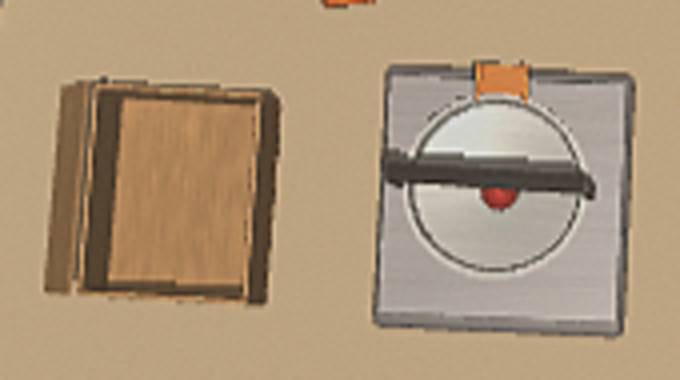

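View pics/crop2.png

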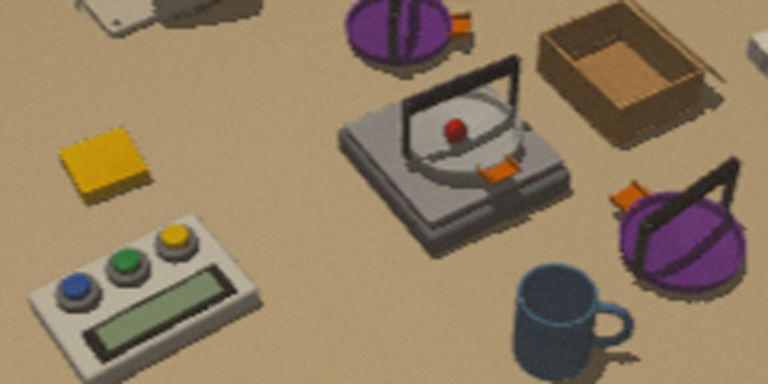

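Silver dish with the red ball on the scale is confirmed, orange lip towards +x. The key row runs yellow, green, blue from +y to -y. I'll align the tool with the world axes first, shutting the fingers.

Call:
jog_arm:
  deltas:
    - [0,0,0,0,0,0.178,1]
    - [0,0,0,0,0,0.178,1]
    - [0,0,0,0,0,0.178,1]
    - [0,0,0,0,0,0.178,1]
    - [0,0,0,0,0,0.178,1]
    - [0,0,0,0,0,0.178,1]
    - [0,0,0,0,0,0.175,1]

```text
time: 1.02
position: [0.2011, 0.5915, 0.231]
eef_rot: [-3.141, 0.001, 1.565]
force: [0.1, -0.5, 0.5]
gripper_width: 0.0002
```

Call:
jog_arm:
  deltas:
    - [-4,4.6,0,0,0,0,1]
    - [-4,4.6,0,0,0,0,1]
    - [-4,4.6,0,0,0,0,1]
    - [-4,4.6,0,0,0,0,1]
    - [-4,4.6,0,0,0,0,1]
    - [-6,0,0,0,0,0,1]
    - [-6,0,0,0,0,0,1]
    - [-6,0,0,0,0,0,1]
    - [-6,0,0,0,0,0,1]
    - [0,0,0,0,0,0,1]

```text
time: 2.28
position: [0.4306, 0.1484, 0.2312]
eef_rot: [-3.141, 0.001, 1.566]
force: [0.7, 0.9, -0.0]
gripper_width: 0.0003
```

Run:
```python
from h import *
print(get_obs()["position"],get_obs()["eef_rot"]);C=cam("wrist");im=grab_frame("wrist");cv2.imwrite("pics/w1.png",im)
np.savez("w1.npz",K=C[0],R=C[1],t=C[2])
```

```text
[0.43057558 0.148352   0.23116849] [-3.14066399e+00  8.00273445e-04  1.56579265e+00]
```

View pics/w1.png

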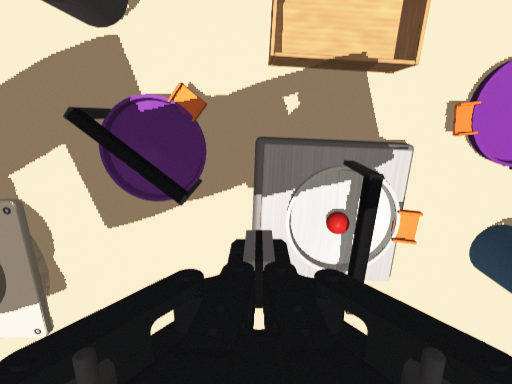

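The wrist view shows the silver dish at (342,217), ball (338,223), lip (408,226) and handle bar from (371,175) to (355,285). The purple dishes are at (153,147) and the right edge. Next, the keys.

Call:
jog_arm:
  deltas:
    - [-6,0.4,0,0,0,0,1]
    - [-6,0.4,0,0,0,0,1]
    - [-6,0.4,0,0,0,0,1]
    - [-6,0.4,0,0,0,0,1]
    - [-6,0.4,0,0,0,0,1]
    - [-6,0.4,0,0,0,0,1]
    - [-6,0.4,0,0,0,0,1]
    - [-6,0.2,0,0,0,0,1]
    - [0,0,0,0,0,0,1]

```text
time: 3.45
position: [0.4625, -0.3312, 0.2311]
eef_rot: [3.14, 0.001, 1.568]
force: [-0.4, 0.3, 0.5]
gripper_width: -0.0002
```

Run:
```python
from h import *
print(get_obs()["position"],get_obs()["eef_rot"]);C=cam("wrist");im=grab_frame("wrist");cv2.imwrite("pics/w2.png",im)
for nm,lo,hi in(("g",(45,80,40),(85,255,255)),("y",(20,150,90),(35,255,255)),("b",(100,80,40),(130,255,255))):
    for a,c,s in blobs(im,lo,hi)[:3]: print(nm,a,c,s,ray(C,c,.048).round(4))
```

```text
[ 0.46251796 -0.33119491  0.23106396] [3.14049470e+00 1.08237744e-03 1.56830853e+00]
g 492 [262.16 117.59] [250 105  25  26] [ 0.4662 -0.2669  0.048 ]
y 4647 [117.86  69.18] [83 31 69 77] [ 0.3152 -0.2176  0.048 ]
y 527 [261.04  63.11] [249  50  25  27] [ 0.465  -0.2121  0.048 ]
b 454 [263.15 166.64] [252 155  24  24] [ 0.4674 -0.3211  0.048 ]
```

View pics/w2.png

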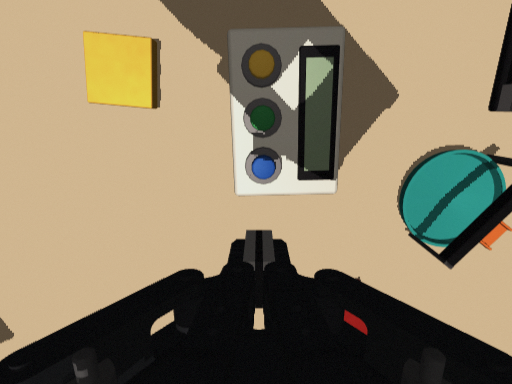

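Keys in the wrist view are yellow (261,63), green (262,118) and blue (263,167). Their world positions agree with the top view within 2 mm and are 55 mm apart. Moving above green.

Call:
jog_arm:
  deltas:
    - [3.3,0.2,4,0,0,0,1]
    - [3.2,0.15,5,0,0,0,1]
    - [0,0,5,0,0,0,1]
    - [0,0,2.1,0,0,0,1]
    - [0,0,0.7,0,0,0,1]
    - [0,0,0,0,0,0,1]

```text
time: 4.25
position: [0.4652, -0.2624, 0.0635]
eef_rot: [-3.141, -0.0, 1.572]
force: [0.5, 0.2, -0.1]
gripper_width: 0.0002
```

Call:
jog_arm:
  deltas:
    - [-0.3,0.1,1,0,0,0,1]
    - [0,0,0.6,0,0,0,1]
    - [0,0,0.4,0,0,0,1]
    - [0,0,0.2,0,0,0,1]
    - [0,0,0,0,0,0,1]

```text
time: 4.88
position: [0.4662, -0.2667, 0.042]
eef_rot: [3.14, 0.001, 1.571]
force: [-0.1, -0.7, 7.8]
gripper_width: 0.0002
```

Call:
jog_arm:
  deltas:
    - [0,0,0.1,0,0,0,1]
    - [0,0,0,0,0,0,1]

```text
time: 5.12
position: [0.4663, -0.2668, 0.0419]
eef_rot: [3.14, 0.001, 1.571]
force: [-1.8, 1.0, 16.8]
gripper_width: 0.0003
```

Green is at its hard stop: force rose to 16.8 N with no further travel. Release it and press yellow.

Call:
jog_arm:
  deltas:
    - [0,0,-1,0,0,0,1]
    - [0,0,-1,0,0,0,1]
    - [0,0,0,0,0,0,1]
    - [2.7,-0.1,0,0,0,0,1]
    - [2.8,0,0,0,0,0,1]
    - [0,0,0,0,0,0,1]

```text
time: 5.88
position: [0.4639, -0.2097, 0.0598]
eef_rot: [-3.14, -0.001, 1.573]
force: [0.5, -0.1, 0.7]
gripper_width: -0.0001
```

Call:
jog_arm:
  deltas:
    - [0,0,1,0,0,0,1]
    - [0,0,0.4,0,0,0,1]
    - [0,0,0.4,0,0,0,1]
    - [0,0,0.2,0,0,0,1]
    - [0,0,0,0,0,0,1]
    - [0,0,0,0,0,0,1]

```text
time: 6.62
position: [0.4649, -0.2119, 0.0417]
eef_rot: [3.141, 0.0, 1.57]
force: [-5.3, 1.9, 22.9]
gripper_width: -0.0001
```

Yellow is at its stop (22.9 N). Now blue, passing above green.

Call:
jog_arm:
  deltas:
    - [0,0,-1.2,0,0,0,1]
    - [0,0,-1.2,0,0,0,1]
    - [-3,0.1,0,0,0,0,1]
    - [-4,0.1,0,0,0,0,1]
    - [-4,0,0,0,0,0,1]
    - [0,0,0,0,0,0,1]

```text
time: 7.38
position: [0.467, -0.324, 0.0646]
eef_rot: [3.14, 0.001, 1.568]
force: [-0.8, -0.2, -0.4]
gripper_width: -0.0001
```

Call:
jog_arm:
  deltas:
    - [0,0,1.3,0,0,0,1]
    - [0,0,0.5,0,0,0,1]
    - [0,0,0.4,0,0,0,1]
    - [0,0,0.2,0,0,0,1]
    - [0,0,0,0,0,0,1]
    - [0,0,0,0,0,0,1]

```text
time: 8.12
position: [0.466, -0.3201, 0.0418]
eef_rot: [-3.14, -0.001, 1.572]
force: [-7.4, 3.9, 22.5]
gripper_width: -0.0002
```

Blue is at its stop (22.5 N). Release, rise to a safe height, and measure the dish from the earlier wrist image.

Call:
jog_arm:
  deltas:
    - [0,0,-1.2,0,0,0,1]
    - [0,0,-4,0,0,0,0]
    - [0,0,-6,0,0,0,0]
    - [0,0,-6,0,0,0,0]
    - [4,0,-4,0,0,0,0]
    - [6,0,-2,0,0,0,0]
    - [6,0,0,0,0,0,0]
    - [6,0,0,0,0,0,0]
    - [3,0,0,0,0,0,0]
    - [0,0,0,0,0,0,0]

```text
time: 9.38
position: [0.4665, -0.0699, 0.2721]
eef_rot: [3.141, -0.0, 1.575]
force: [0.0, -0.7, 0.5]
gripper_width: 0.0851
```

Run:
```python
from h import *
print(get_obs()["position"],get_obs()["eef_rot"]);C=cam("wrist");im=grab_frame("wrist");cv2.imwrite("pics/w3.png",im)
```

```text
[ 0.46648707 -0.06990995  0.27210677] [ 3.14147559e+00 -2.32385518e-04  1.57474176e+00]
```

View pics/w3.png

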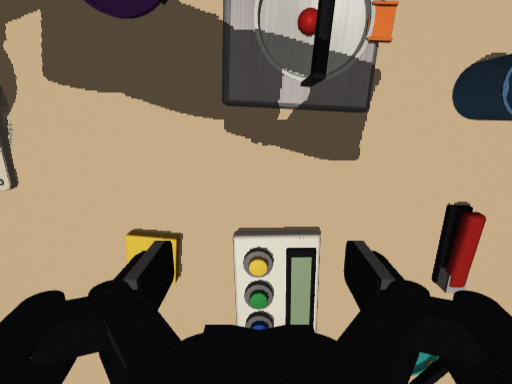

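The keys are all up again. The dish is partly out of frame at the top (310,25), so I'll shift closer and measure.

Call:
jog_arm:
  deltas:
    - [5,2.5,0,0,0,0,0]
    - [3.5,2.5,0,0,0,0,0]
    - [0,0,0,0,0,0,0]
    - [0,0,0,0,0,0,0]

```text
time: 9.93
position: [0.5164, 0.0121, 0.2716]
eef_rot: [-3.141, 0.0, 1.57]
force: [0.2, -0.9, 0.1]
gripper_width: 0.0854
```

Run:
```python
from h import *
print(get_obs()["position"],get_obs()["eef_rot"]);C=cam("wrist");im=grab_frame("wrist");cv2.imwrite("pics/w4.png",im)
np.savez("w4.npz",K=C[0],R=C[1],t=C[2])
for nm,lo,hi,z in(("orange",(5,190,100),(18,255,255),.069),("ball",(0,150,80),(4,255,255),.063)):
    for a,c,s in blobs(im,lo,hi)[:4]: print(nm,a,c,s,ray(C,c,z).round(4))
print("ball?")
cv2.imwrite("pics/w4c.png",cv2.resize(im[0:200,180:440],None,fx=3,fy=3,interpolation=cv2.INTER_CUBIC))
```

```text
[0.51641077 0.01206947 0.27164904] [-3.14051760e+00  4.08029830e-04  1.57041419e+00]
orange 506 [330.88 102.78] [319  88  23  31] [0.5983 0.0926 0.069 ]
orange 298 [389.58   8.34] [381   0  23  18] [0.6536 0.1874 0.069 ]
ball 388 [429.57 279.03] [419 267  21  30] [ 0.7517 -0.1391  0.063 ]
ball?
```

View pics/w4c.png

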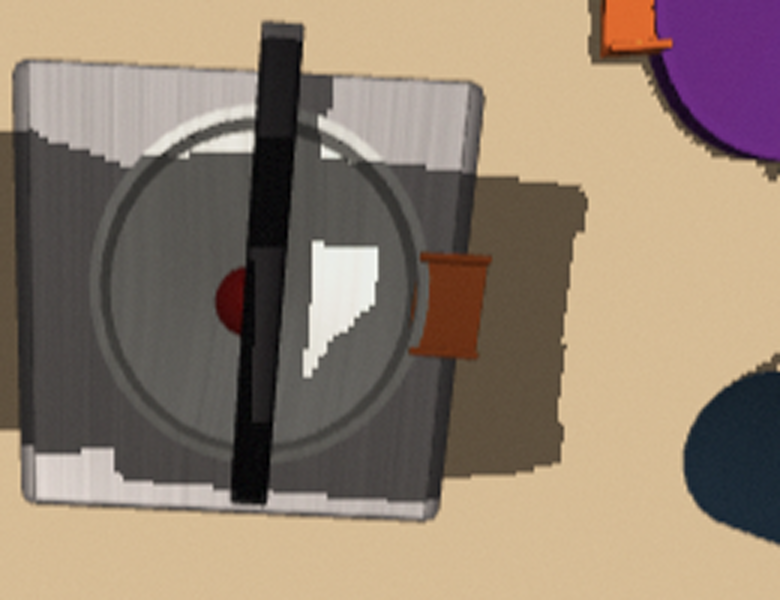

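The crop shows the bar top from crop (282,39) to (250,501), the lip end at (483,306), the rim centred near (260,282) and the ball at (240,300). I'll cast rays.

Run:
```python
from h import *
d=np.load("w4.npz");C=(d["K"],d["R"],d["t"])
f=lambda u,v:(u/3+180-.33,v/3-.33)
print("cam",-C[1].T@C[2])
a=ray(C,f(282.5,39),.138);b=ray(C,f(250,501),.138);m=(a+b)/2
print("bar",a,b,m,np.linalg.norm(a-b),"lipdir",np.degrees(np.arctan2(-(a-b)[0],(a-b)[1])))
L=ray(C,f(484,306),.069);c=ray(C,f(260,282),.069)
print("lip",L,"rimc",c,np.linalg.norm(L-c),np.degrees(np.arctan2((L-c)[1],(L-c)[0])))
print("diam",ray(C,f(428,282),.069)-ray(C,f(92,282),.069))
# scale corners z=.045 platform body
for p in((16,62),(484,84),(436,520),(24,505)): print(ray(C,f(*p),.045))
# mailbox from top view: rim inner/outer corners, z=.06
T=cam("top");im=cv2.imread("pics/top0.png")
cr=lambda u,v:(u/4+100,v/4+145)
q=[ray(T,cr(*p),.06) for p in((85,82),(277,92),(268,303),(78,292))]
print(np.round(q,4),np.mean(q,0),[np.linalg.norm(q[i]-q[i-1]).round(4) for i in range(4)])
W=np.load("w1.npz");W=(W["K"],W["R"],W["t"])
for p in((270,68),(416,72)): print("w1 box near edge",ray(W,p,.06))
```

```text
cam [0.51596869 0.08030541 0.41425671]
bar [0.52862464 0.16281058 0.138     ] [0.5199927  0.03109036 0.138     ] [0.52430867 0.09695047 0.138     ] 0.13200275238899176 lipdir -3.7493708040489544
lip [0.60974291 0.09381562 0.069     ] rimc [0.52443756 0.10246433 0.069     ] 0.08574265639016251 -5.789170475498415
diam [ 1.26985630e-01 -2.48810747e-05  0.00000000e+00]
[0.43185596 0.18293474 0.045     ]
[0.61000609 0.17541163 0.045     ]
[0.60226412 0.00617476 0.045     ]
[0.42349781 0.01276662 0.045     ]
[[0.5975 0.389  0.06  ]
 [0.5897 0.2532 0.06  ]
 [0.4415 0.2576 0.06  ]
 [0.4497 0.3907 0.06  ]] [0.51958789 0.32263139 0.06      ] [np.float64(0.1478), np.float64(0.1361), np.float64(0.1482), np.float64(0.1334)]
w1 box near edge [0.44189031 0.26107775 0.06      ]
w1 box near edge [0.5894211  0.25663377 0.06      ]
```

Dish axis is about (0.524, 0.100) with the lip near -4.5°, and the rim measures 127 mm against 129 given. Box mouth is about (0.518, 0.318). Move over the handle, align yaw and check before gripping.

Call:
jog_arm:
  deltas:
    - [4.4,0.4,2,0,0,0,0]
    - [4.35,0.35,2,0,0,0,0]
    - [0,0,2,0,0,0.075,0]
    - [0,0,2,0,0,0,0]
    - [0,0,0,0,0,0,0]
    - [0,0,0,0,0,0,0]

```text
time: 10.72
position: [0.5246, 0.0997, 0.1928]
eef_rot: [3.141, -0.0, 1.495]
force: [-0.2, 0.1, -0.6]
gripper_width: 0.0858
```

Run:
```python
from h import *
print(get_obs()["position"],get_obs()["eef_rot"]);C=cam("wrist");im=grab_frame("wrist");cv2.imwrite("pics/w5.png",im)
np.savez("w5.npz",K=C[0],R=C[1],t=C[2])
```

```text
[0.5245544  0.09972563 0.19281161] [ 3.14085214e+00 -8.18055079e-05  1.49469087e+00]
```

View pics/w5.png

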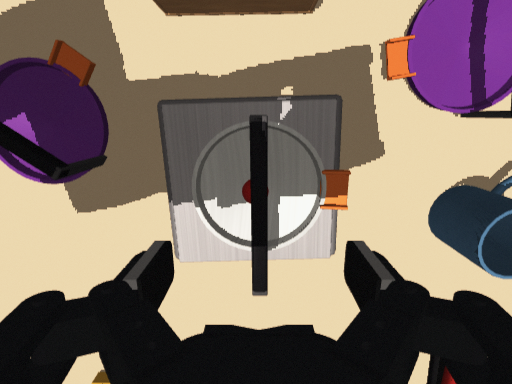

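The bar is vertical at column 259, midway between the fingers (174 and 345), with the ball under it at (252,190). Checking the bar's mid-length.

Run:
```python
from h import *
d=np.load("w5.npz");C=(d["K"],d["R"],d["t"])
a=ray(C,(259,116),.138);b=ray(C,(260,294),.138)
print(a,b,(a+b)/2,np.linalg.norm(a-b))
L=ray(C,(349.5,190),.069);c=ray(C,(259.5,186),.069);print(L,c,np.linalg.norm(L-c),np.degrees(np.arctan2((L-c)[1],(L-c)[0])))
print(ray(C,(164,14),.06),ray(C,(316,12),.06))
```

```text
[0.52938371 0.16651223 0.138     ] [0.51996762 0.03140945 0.138     ] [0.52467566 0.09896084 0.138     ] 0.13543051890424115
[0.61075466 0.09140599 0.069     ] [0.52513999 0.10188263 0.069     ] 0.08625330406952154 -6.976578446836944
[0.45578392 0.2549415  0.06      ] [0.58384416 0.2467385  0.06      ]
```

Call:
jog_arm:
  deltas:
    - [0,0,2.5,0,0,0,0]
    - [0,0,2.5,0,0,0,0]
    - [0,0,2,0,0,0,0]
    - [0,0,1.2,0,0,0,0]
    - [0,0,0,0,0,0,0.3]
    - [0,0,0,0,0,0,0.5]
    - [0,0,0,0,0,0,0.7]

```text
time: 11.65
position: [0.5248, 0.1006, 0.1109]
eef_rot: [3.14, -0.0, 1.496]
force: [0.4, -0.3, 0.9]
gripper_width: 0.0321
```

Call:
jog_arm:
  deltas:
    - [0,0,0,0,0,0,0.77]
    - [0,0,0,0,0,0,0.8]
    - [0,0,0,0,0,0,0.83]
    - [0,0,0,0,0,0,0.86]
    - [0,0,0,0,0,0,0.9]
    - [0,0,0,0,0,0,1]
    - [0,0,0,0,0,0,1]
    - [0,0,0,0,0,0,1]

```text
time: 12.65
position: [0.5245, 0.1005, 0.1103]
eef_rot: [3.141, -0.0, 1.496]
force: [2.0, -1.0, 2.7]
gripper_width: 0.011
```

Run:
```python
from h import *
print(get_obs()["position"],get_obs()["eef_rot"],get_obs()["force"]);C=cam("wrist");im=grab_frame("wrist");cv2.imwrite("pics/w6.png",im)
```

```text
[0.52453439 0.10050415 0.11028271] [ 3.14088399e+00 -9.27765072e-05  1.49577243e+00] [ 2.0033958 -1.027703   2.6938591]
```

View pics/w6.png

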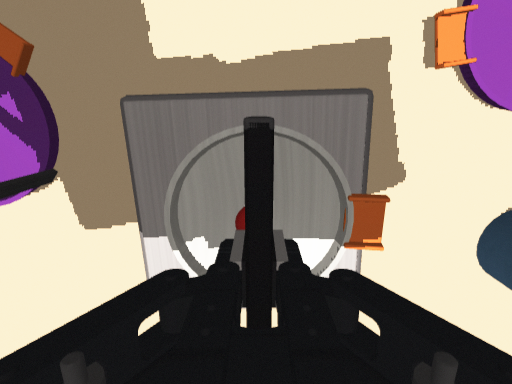

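Gripped: opening is 11 mm on the 12 mm bar, and the ball is near the middle at (243,217). Lift gently by 6 cm.

Call:
jog_arm:
  deltas:
    - [0,0,-0.1,0,0,0,1]
    - [0,0,-0.2,0,0,0,1]
    - [0,0,-0.3,0,0,0,1]
    - [0,0,-0.4,0,0,0,1]
    - [0,0,-0.4,0,0,0,1]
    - [0,0,-0.4,0,0,0,1]
    - [0,0,-0.4,0,0,0,1]
    - [0,0,-0.4,0,0,0,1]
    - [0,0,-0.4,0,0,0,1]
    - [0,0,-0.4,0,0,0,1]

```text
time: 13.95
position: [0.5242, 0.1005, 0.1443]
eef_rot: [-3.142, 0.0, 1.496]
force: [-0.6, -0.5, -2.2]
gripper_width: 0.0111
```

Call:
jog_arm:
  deltas:
    - [0,0,-0.4,0,0,0,1]
    - [0,0,-0.4,0,0,0,1]
    - [0,0,-0.4,0,0,0,1]
    - [0,0,-0.4,0,0,0,1]
    - [0,0,-0.4,0,0,0,1]
    - [0,0,-0.3,0,0,0,1]
    - [0,0,-0.2,0,0,0,1]
    - [0,0,-0.2,0,0,0,1]
    - [0,0,0,0,0,0,1]
    - [0,0,0,0,0,0,1]

```text
time: 15.2
position: [0.5241, 0.1005, 0.171]
eef_rot: [-3.141, 0.0, 1.496]
force: [0.7, 0.5, -1.7]
gripper_width: 0.0111
```

Run:
```python
from h import *
o=get_obs();print(o["position"],o["eef_rot"],o["force"],o["wrist_torque"]);C=cam("wrist");im=grab_frame("wrist");im2=grab_frame("scene")
np.savez("w7.npz",K=C[0],R=C[1],t=C[2])
b=cv2.resize(im2[120:240,225:385],(512,384),interpolation=cv2.INTER_CUBIC)
cv2.imwrite("pics/w7.png",im);cv2.imwrite("pics/s7.png",b)
```

```text
[0.52414247 0.10049664 0.17100773] [-3.14144511e+00  4.67024847e-06  1.49575679e+00] [ 0.74298713  0.51471055 -1.70004164] [-0.01236542  0.02087845 -0.0161541 ]
```

View pics/w7.png

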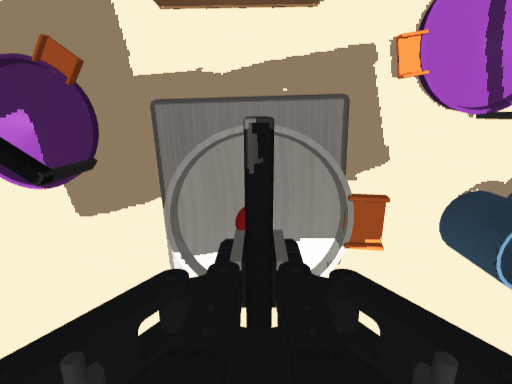

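View pics/s7.png

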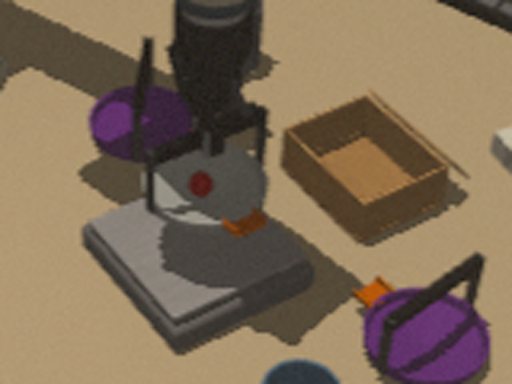

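The dish is lifted 6.07 cm, level, with the ball near its middle: (243,217) in the wrist view, unchanged from before the lift. The scene crop agrees, with the ball at (200,184). Turn counter-clockwise (about -tool z) by roughly 1.68 rad in all, slowly.

Call:
jog_arm:
  deltas:
    - [0,0,0,0,0,-0.02,1]
    - [0,0,0,0,0,-0.04,1]
    - [0,0,0,0,0,-0.06,1]
    - [0,0,0,0,0,-0.06,1]
    - [0,0,0,0,0,-0.06,1]
    - [0,0,0,0,0,-0.06,1]
    - [0,0,0,0,0,-0.06,1]
    - [0,0,0,0,0,-0.06,1]
    - [0,0,0,0,0,-0.06,1]
    - [0,0,0,0,0,-0.06,1]

```text
time: 16.55
position: [0.5242, 0.1005, 0.171]
eef_rot: [-3.142, -0.0, 2.039]
force: [0.2, 0.7, -1.7]
gripper_width: 0.0111
```

Call:
jog_arm:
  deltas:
    - [0,0,0,0,0,-0.06,1]
    - [0,0,0,0,0,-0.06,1]
    - [0,0,0,0,0,-0.06,1]
    - [0,0,0,0,0,-0.06,1]
    - [0,0,0,0,0,-0.06,1]
    - [0,0,0,0,0,-0.06,1]
    - [0,0,0,0,0,-0.06,1]
    - [0,0,0,0,0,-0.06,1]
    - [0,0,0,0,0,-0.06,1]
    - [0,0,0,0,0,-0.06,1]

```text
time: 17.8
position: [0.5241, 0.1005, 0.171]
eef_rot: [-3.141, -0.0, 2.639]
force: [-0.8, -0.4, -2.6]
gripper_width: 0.0112
```

Call:
jog_arm:
  deltas:
    - [0,0,0,0,0,-0.06,1]
    - [0,0,0,0,0,-0.06,1]
    - [0,0,0,0,0,-0.06,1]
    - [0,0,0,0,0,-0.06,1]
    - [0,0,0,0,0,-0.06,1]
    - [0,0,0,0,0,-0.06,1]
    - [0,0,0,0,0,-0.06,1]
    - [0,0,0,0,0,-0.06,1]
    - [0,0,0,0,0,-0.04,1]
    - [0,0,0,0,0,-0.02,1]

```text
time: 19.05
position: [0.5242, 0.1005, 0.171]
eef_rot: [-3.142, -0.0, -3.106]
force: [0.5, 0.4, -2.7]
gripper_width: 0.0114
```

Call:
jog_arm:
  deltas:
    - [0,0,0,0,0,0,1]
    - [0,0,0,0,0,0,1]
    - [0,0,0,0,0,0,1]
    - [0,0,0,0,0,0,1]

```text
time: 19.55
position: [0.5242, 0.1005, 0.1711]
eef_rot: [-3.142, -0.0, -3.107]
force: [0.6, -0.1, -2.2]
gripper_width: 0.011
```

Run:
```python
from h import *
o=get_obs();print(o["position"],o["eef_rot"],o["force"],o["gripper_width"]);C=cam("wrist");im=grab_frame("wrist");im2=grab_frame("scene");im3=grab_frame("top")
np.savez("w8.npz",K=C[0],R=C[1],t=C[2])
b=cv2.resize(im2[120:240,225:385],(640,480),interpolation=cv2.INTER_CUBIC)
t=cv2.resize(im3[145:240,100:270],None,fx=4,fy=4,interpolation=cv2.INTER_CUBIC)
cv2.imwrite("pics/w8.png",im);cv2.imwrite("pics/s8.png",b);cv2.imwrite("pics/t8.png",t)
```

```text
[0.52417186 0.1005026  0.17106443] [-3.14154406e+00 -3.43594849e-05 -3.10744310e+00] [ 0.638298   -0.09047097 -2.21284058] 0.0110460268716387
```

View pics/w8.png

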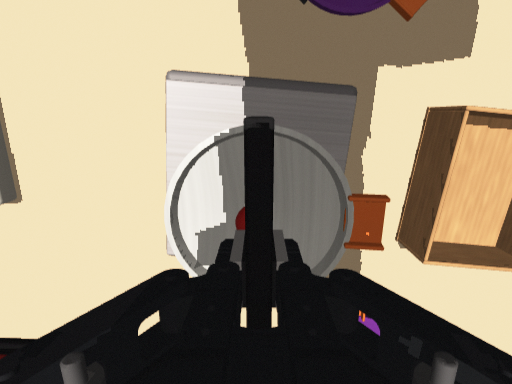

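View pics/s8.png

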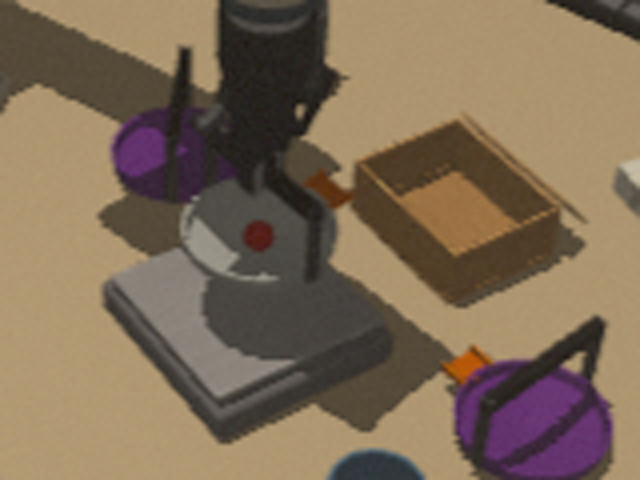

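View pics/t8.png

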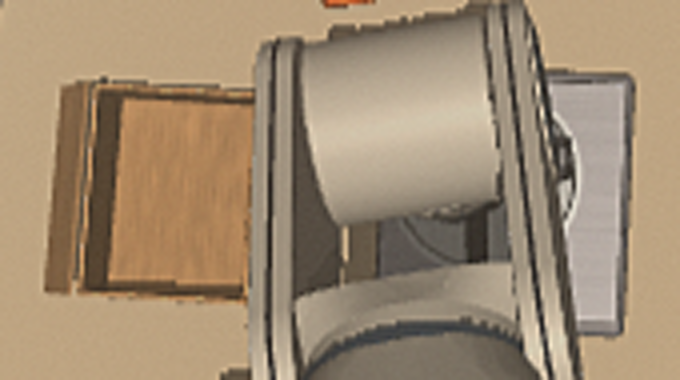

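The lip at (385,222) now points towards the box at (470,190), and the ball is still in the middle at (240,217). The top view is blocked by the arm. Checking the aim numerically.

Run:
```python
from h import *
d=np.load("w8.npz");C=(d["K"],d["R"],d["t"])
print("cam",-C[1].T@C[2])
for p in((466,107),(430,265),(428,107),(399,240)): print(p,ray(C,p,.06).round(4),ray(C,p,0).round(4))
z=.045+.0607+.024
L=(ray(C,(388,197),z)+ray(C,(384,249),z))/2;print("lip",L)
ax=np.array([.5242,.1005]);v=L[:2]-ax;print(np.linalg.norm(v),np.degrees(np.arctan2(v[1],v[0])))
for m in((.518,.316),(.5196,.3226)):
    w=np.array(m)-ax;print(np.degrees(np.arctan2(w[1],w[0])),np.linalg.norm(w))
print("tool y dir",np.degrees(-3.1074-np.pi/2)+360-0, np.degrees(np.arctan2(-np.cos(-3.1074),np.sin(-3.1074))))
S=cam("scene")
for p in((355,160),(462,113),(562,208),(458,253)): print("scene box rim",ray(S,(p[0]/4+225,p[1]/4+120),.06))
# ball: scene
print("ball scene",ray(S,(258/4+225,235/4+120),.045+.0607+.018))
```

```text
cam [0.45526242 0.09802947 0.31371912]
(466, 107) [0.4432 0.2722 0.06  ] [0.4404 0.3134 0.    ]
(430, 265) [0.5917 0.2709 0.06  ] [0.624  0.3118 0.    ]
(428, 107) [0.4443 0.2403 0.06  ] [0.4417 0.2739 0.    ]
(399, 240) [0.5663 0.2361 0.06  ] [0.5925 0.2687 0.    ]
lip [0.52405161 0.18722694 0.1297    ]
0.08672706987755535 90.09803551146774
91.64796226929015 0.21558916948678103
91.18650567156787 0.22214763109247868
tool y dir 91.95909474104798 91.95909474104799
scene box rim [0.44648322 0.2748225  0.06      ]
scene box rim [0.45083737 0.40032594 0.06      ]
scene box rim [0.60244808 0.38333689 0.06      ]
scene box rim [0.59378894 0.26917375 0.06      ]
ball scene [0.53114939 0.09831822 0.1237    ]
```

The aim holds: the lip points at 90–92° against 91–91.6° to the box middle. Handing in.

Run:
```python
from h import *
o=get_obs();print(o["time"],o["position"],np.abs(o["joint_vel"]).max(),o["gripper_width"])
im=grab_frame("wrist");print(blobs(im,(0,150,60),(4,255,255),(200,190,300,240))[:2], blobs(cv2.imread("pics/w8.png"),(0,150,60),(4,255,255),(200,190,300,240))[:2])
print(job_done())
```

```text
19.7 [0.52417026 0.10051943 0.17106377] 0.007472768510495705 0.01086653705999714
[(163, array([240.55, 219.72]), array([236, 207,   9,  23], dtype=int32))] [(161, array([240.57, 219.8 ]), array([236, 207,   9,  23], dtype=int32))]
the job is handed in; nothing more can be done
None
```

The job is handed in at 19.7 s of the 58 s allowed; no verdict was reported.

**Keys:** I pressed green, then yellow, then blue, each to its hard stop and released. The tool reached about 42 mm height with 17–23 N on it, and the wrist picture taken afterwards showed no key still down.

**Dish:** I gripped the silver dish by its bar, lifted it 6.07 cm straight up, then turned it about 96° above the scale. That puts the lip on the box, since it started about 4° off the scale's +x.

**Last checks:**
- **Level and steady:** the tool was vertical to within 0.001 rad. The arm was at rest and the grip opening steady at 11 mm.
- **Ball:** it was by the middle of the dish and did not move between the last two wrist pictures. The bar partly hides it from the wrist camera.
- **Aim:** the lip points at 90–92°, and the box middle lies at about 91–91.6°.
- **Disagreements:** the views disagreed by about 1 cm on the box's distance, which hardly changes its direction. The scene camera put the ball 7 mm off the axis in x, but it had shown a similar 6 mm offset on the keys.
- **Not seen:** the top view was blocked by the arm at the end. I made no separate final check of the mug, stapler, pen cup and note block; all moves were planned clear of them.

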